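# Overhang the brass blank past the stop bar

### The arm

A 6-joint arm with a two-finger parallel gripper is mounted at the origin on the work surface. World frame = base frame: x ahead of the robot, y to its left, z up, the work surface at z = 0. Lengths are in mm, angles in rad, forces in N, time in s.
With the tool pointing down it reaches from about 200 to 875 mm from the base axis. Payload 3.4 kg.
Tool frame: the origin (TCP) lies between the finger pads; the fingertips stand 17 mm ahead of it and the grasp point (between the pads) lies 2 mm behind it; z points along the fingers, y is the direction in which the jaws open and shut (so a half turn about z gives the same grasp; the last joint's range is limited). The gripper opens to 94 mm and grips with 3 to 60 N. Pads are 16 mm wide; open, the fingers measure 119 mm over their backs; the gripper's body (75 mm by 177 mm) begins 78 mm behind the grasp point.
Start: joints at [1.02, 0.276, 1.505, -0, 1.361, -0.121], TCP at [239.617, 522.731, 222.493] pointing down, gripper open.
Joint ranges: [-2.89, 2.89], [-0.75, 2.08], [0.22, 2.7], [-1.18, 4.32], [0.11, 2.71], [-2.7, 2.7]. Speed limits (rad/s): [2.57, 2.57, 3.14, 3.14, 3.14, 3.14].

### API

Orientations are given as a unit quaternion [x, y, z, w].
In Python, from bench import manip gives the robot as it stands.
- The arm moves only by the tool jog_arm, never from a script. Its argument "motion" is text: rows parted by semicolons, each of 6 numbers parted by spaces: the shift along the tool's x, y, z in units of 25 mm (1.0 is 25 mm), then the turn, a rotation vector about the tool's x, y, z in units of 5 degrees (1.0 is 5 degrees). A call has 1 to 8 rows; each row is the pose to reach, as a shift and turn from the pose measured when the call began, along the tool's axes at that moment; what a row does not reach only later rows make up. A row lasts 1/12 s, in which the tool goes at most 41.7 mm and 7.16 degrees, less where a joint would pass 70% of its speed; a pose out of reach is approached as far as the arm can. A call with a gripper value outside its range is refused whole. "hand" is the opening, from 0 (shut) to 1 (fully open), set as the call begins (left out, the last holds). The fingers move at their own pace and stop on an object; "newtons" is the grip in N (left out, the last holds). Time passes only in rows, so rows that repeat a pose let the fingers close. It gives the time, the measured TCP pose, the force and the opening at its end, in the units of the state.
- manip.get_state(): the state, without advancing time (a new reading comes with each control period).
- manip.camera(name): name is "scene" or "top" or "wrist"; returns a dict with "pixels" (480x640x3 uint8, red, green, blue), "intrinsics" (3x3 intrinsics, pixels), "dist" ([k1, k2, p1, p2, k3] as OpenCV has them; the pictures are not rectified), "cam_to_world" (4x4, takes a point from camera to world coordinates). Camera axes: x right, y down, z forward; pixel columns grow to the right and rows downward; lengths in mm; the calibration is good to about 2 mm. A picture is of the moment at which its call begins. There is no depth.
- manip.sign_off(): hands the job in, once; it reports no verdict.
The state is a dict: "t": time; "joint_pos": joint angles; "qd": joint speeds; "joint_efforts": joint torques, N m; "tcp_pos": TCP position; "tool_rot": TCP orientation; "force": force on the tool from outside, world axes, zero at the start; "wrist_torque": the same for the moment, N m; "opening": finger opening in mm.
Only numpy, scipy, OpenCV 4.12 (cv2) and the standard library are available. Lean on these libraries where they do the work, as an engineer would, in place of code of your own. Each camera call takes 0.05 s, during which the arm holds its last target. There are 200 camera calls.

### The job

The brass blank's end has to stick out past the ledge so that its edge can be filed: with the fingertips alone, first swing the steel stop bar at the ledge's end outward, all the way open by a quarter turn, and only then push the rectangular blank along the ledge until about 30 mm of it overhangs that end. Leave it lying flat and about square to the ledge, with the bar still open. Only touch and push: do not pinch, lift or carry anything, and leave all the other things where they are.

Things in the scene. Friction and masses are not known exactly. Their poses are not given: they have to be found in the camera images.
- ledge: The fixed raised hardwood ledge: a block 150 mm wide (its x), 340 mm long (its y) and 50 mm high, flat on top. Origin: centre of its underside, on the bench. Its own -y direction points along the ledge to the open end that has the stop bar. It stands at varying places and yaw (up to 0.3 rad).
- ledge_end (a point): Middle of the top edge of the ledge's open end (ledge frame x 0, y -170 mm, z 50 mm); axes as the ledge's.
- stop_bar (a joint): Angle of the swinging stop bar (rad). 0: it lies square across the ledge's open end and blocks the blank; it grows as the free end swings outward, away from the ledge, about an upright pivot; 1.57 is a quarter turn, pointing straight out along the ledge's -y; hard stop at 1.6. It turns lightly (about 0.05 N m of friction) and stays where it is left. It starts at 0 to 0.25.
- bar_pivot (a point): The stop bar's pivot axis, on a 16 mm steel hub that reaches 24 mm above the ledge top (ledge frame x -64 mm, y -157 mm); this point is 14 mm above the ledge top.
- bar_pin (a point): The upright round steel pin, 12 mm thick, near the free end of the stop bar, 104 mm from the pivot axis (at angle 0 towards the ledge's +x). The bar is 12 mm wide and lies 2 to 14 mm above the ledge top; the pin rises from the bar to 52 mm above the ledge top; this point is on the pin's axis, 35 mm above the ledge top.
- blank: The rectangular brass sheet blank, loose, lying flat on the ledge: 70 mm wide (its x), 110 mm long (its y), 4 mm thick, 0.18 to 0.37 kg. Origin: centre of its underside. Its -y points to the open end, within 0.12 rad of the ledge's direction at the start; it starts 50 mm or more short of the closed stop bar, with at least 70 mm of ledge behind it.
- blank_front (a point): Middle of the upper edge of the blank's leading end (blank frame x 0, y -55 mm, z 4 mm).
- finial: Bystander: must stay where it is. Brass onion-dome finial, 36 mm across, 56 mm high, standing on the ledge near its closed (+y) end on the ledge's +x side, 44 mm from the ledge's centre line. Origin: centre of its underside.
- lamp_cup: Bystander: must stay where it is. Copper cup, 64 mm across, 60 mm high, on the bench on the ledge's +x side. Origin: centre of its underside.
- disc: Bystander: must stay where it is. Round copper disc, 76 mm across, 5 mm thick, flat on the bench on the ledge's +x side. Origin: centre of its underside.
- punch: Bystander: must stay where it is. Loose steel dapping punch, 119 mm long, 20 mm thick at the ball, lying on the bench on the ledge's -x side. Origin: underside at mid-length.
- dapping_block: Bystander: must stay where it is. Blackened steel cube, 60 mm, with round hollows, on the bench beyond the ledge's +y end. Origin: centre of its underside.
- stake: Bystander: must stay where it is. Small cast-iron anvil stake, 98 mm high, 175 mm long, on the bench beyond the ledge's -y end, to the robot's right. Origin: centre of its underside.
Mind the look-alikes: they are no part of the job. What is shaped like the blank but blue or green is not meant.

How it is judged:
By the outcome, as a careful person would: the job done as asked, in the order asked, and still so for the second after the job is handed in, with the robot touching nothing.
It also fails if it takes over 58 s, if anything falls off the work surface, if the arm or the gripper's body presses on something with over 40 N, if the wrist force passes 120 N, or if a joint passes its speed limit or range.

## Working session

There is one attempt and no reset: what is moved stays moved. The work goes in short steps, Python scripts to look and compute and a tool call to move; the robot and the scene stay as the last step left them, time stands still between calls to the robot, and variables do not carry over. Pictures are saved under pics/ and viewed, about 8 in all and at most 12, crops included, and the job is handed in when it is done.

Besides the shell and the picture viewer there is one more tool, called by a JSON object that holds its "fn" and its "kwargs", one argument or row to a line. jog_arm: Moves the arm, as the interface text tells. Its arguments: {"type":"object","properties":{"motion":{"type":"string"},"hand":{"type":"number"},"newtons":{"type":"number"}},"required":["motion"]}

```bash
mkdir -p pics; cat > h.py <<'E'
import numpy as np, cv2
from bench import manip
from scipy.spatial.transform import Rotation as R
def snap(name,fn=None):
    c=manip.camera(name)
    if fn: cv2.imwrite('pics/'+fn,c['pixels'][:,:,::-1])
    return c
def ray(c,uv,z):
    uv=np.array(uv,float).reshape(-1,1,2)
    n=cv2.undistortPoints(uv,np.array(c['intrinsics']),np.array(c['dist'])).reshape(-1,2)
    T=np.array(c['cam_to_world']); d=np.c_[n,np.ones(len(n))]@T[:3,:3].T; o=T[:3,3]
    return o+d*((z-o[2])/d[:,2])[:,None]
def proj(c,P):
    T=np.linalg.inv(np.array(c['cam_to_world'])); P=np.array(P,float).reshape(-1,3)
    return cv2.projectPoints(P,cv2.Rodrigues(T[:3,:3])[0],T[:3,3],np.array(c['intrinsics']),np.array(c['dist']))[0].reshape(-1,2)
E
python3 - <<'E'
from h import *
for n in('top','scene'):
    c=snap(n,n+'0.png'); print(n,np.round(c['cam_to_world'],2).tolist())
s=manip.get_state();print(s)
E
```

```text
top [[0.03, -0.99, 0.13, 400.96], [-1.0, -0.03, -0.01, -45.02], [0.01, -0.13, -0.99, 1112.66], [0.0, 0.0, 0.0, 1.0]]
scene [[-0.09, 0.69, -0.72, 1553.48], [1.0, 0.05, -0.07, 60.66], [-0.01, -0.72, -0.69, 1043.69], [0.0, 0.0, 0.0, 1.0]]
{'t': 0.1, 'joint_pos': array([ 1.02000736e+00,  2.76545219e-01,  1.50597509e+00, -1.09610133e-06,
        1.36069238e+00, -1.20970150e-01]), 'qd': array([ 0.00060682, -0.00149301, -0.00161935,  0.00036785,  0.00059254,
        0.00175693]), 'joint_efforts': array([ 1.23791651e-03, -4.05453086e+01, -2.37778938e+01,  7.06121139e-02,
        2.98876909e-02, -5.64433287e-05]), 'tcp_pos': array([239.35077921, 522.30474044, 221.69606574]), 'tool_rot': array([ 2.13258739e-01,  9.76995422e-01, -7.64933198e-04, -2.66476343e-04]), 'force': array([-0.43244668, -0.03372956, -0.60116433]), 'wrist_torque': array([ 0.02128282, -0.0198955 , -0.02515986]), 'opening': 93.93179269838194}
```

View pics/top0.png

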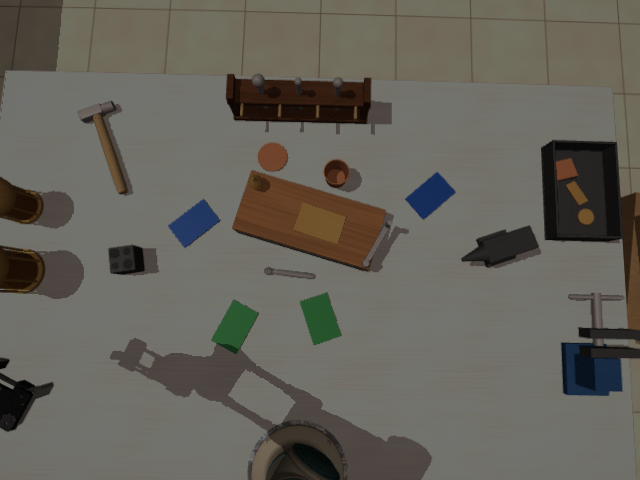

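View pics/scene0.png

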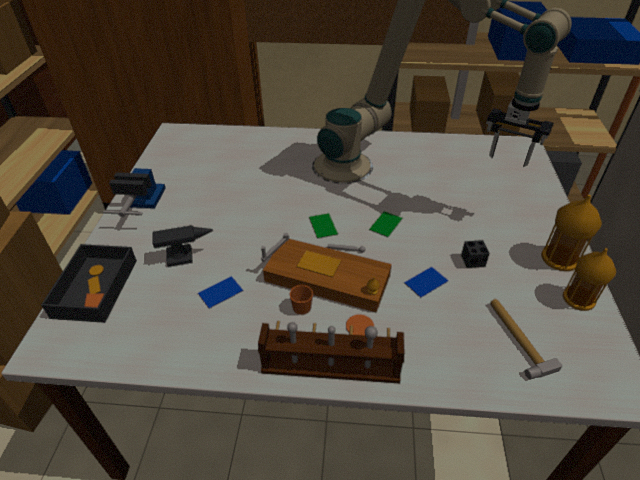

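The top view shows the ledge with corners near (251,172), (386,213), (370,268) and (235,232). The blank is centred near (320,223), the bar's pivot is near (368,263) and the pin is near (389,226). The finial is at (258,183). Next I'll measure these.

```bash
cat > m.py <<'E'
from h import *
def quad(m):
    cs,_=cv2.findContours(m,cv2.RETR_EXTERNAL,cv2.CHAIN_APPROX_NONE); k=max(cs,key=cv2.contourArea)
    return k,cv2.minAreaRect(k)
E
python3 - <<'E'
from m import *
c=manip.camera('top'); im=c['pixels']; cr=im[160:280,220:420]
cv2.imwrite('pics/crop1.png',cv2.resize(cr,(800,480),interpolation=cv2.INTER_CUBIC)[:,:,::-1])
hsv=cv2.cvtColor(im,cv2.COLOR_RGB2HSV)
for p in [(320,223),(300,240),(270,215),(350,225),(375,245),(345,200)]: print(p,hsv[p[1],p[0]],im[p[1],p[0]])
E
```

```text
(320, 223) [ 17 157 112] [112  82  43]
(300, 240) [ 12 162  88] [88 55 32]
(270, 215) [ 12 158  97] [97 61 37]
(350, 225) [ 13 160  91] [91 58 34]
(375, 245) [10 31 98] [98 90 86]
(345, 200) [ 13 158  95] [95 61 36]
```

View pics/crop1.png

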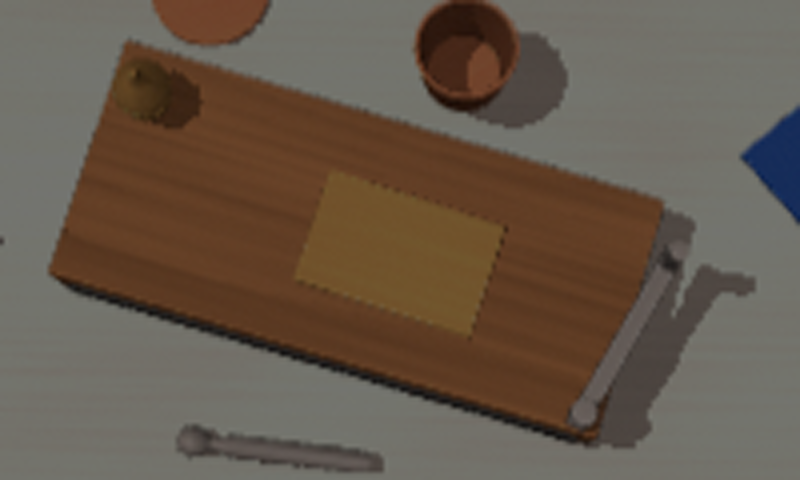

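The enlarged crop (4x, offset 220,160) shows the ledge top corners at (127,42), (662,203), (590,438) and (52,272). The blank corners are at (332,172), (505,228), (471,335) and (296,278). The hub is at (585,412) and the pin top at (680,248).

```bash
cat >> m.py <<'E'
def blankpose(c,z=54):
    hsv=cv2.cvtColor(cv2.GaussianBlur(c['pixels'],(3,3),0),cv2.COLOR_RGB2HSV)
    m=cv2.inRange(hsv,(15,130,95),(26,220,255)); 
    m[:165]=0;m[300:]=0;m[:,:265]=0;m[:,450:]=0
    k,_=quad(m); P=ray(c,k.reshape(-1,2),z)
    r=cv2.minAreaRect(P[:,:2].astype(np.float32)); return r,cv2.boxPoints(r)
E
python3 - <<'E'
from m import *
c=manip.camera('top')
f=lambda L,z: ray(c,np.array(L)/4.+[220,160]-0.4,z)
L=f([(127,42),(662,203),(590,438),(52,272)],50)
print(L.round(1)[:,:2].tolist())
for i in range(4): print(np.linalg.norm(L[i]-L[(i+1)%4]).round(1))
ctr=L[:,:2].mean(0); d=(L[1]-L[0]+L[2]-L[3])[:2]; yaw=np.arctan2(-d[1],-d[0])-np.pi/2
print('centre',ctr,'yaw',yaw)
B=f([(332,172),(505,228),(471,335),(296,278)],54);print('blank',B.round(1)[:,:2].tolist(),B.mean(0)[:2])
print(blankpose(c))
piv=f([(585,412)],74)[0];pin=f([(680,248)],102)[0]
Rm=np.array([[np.cos(yaw),-np.sin(yaw)],[np.sin(yaw),np.cos(yaw)]])
print('piv',piv,'pin',pin,np.linalg.norm((piv-pin)[:2]))
for p in(piv[:2],pin[:2],B.mean(0)[:2]): print('ledge frame',((p-ctr)@Rm).round(1))
print('piv pred',ctr+Rm@[-64,-157])
E
```

```text
[[702.8, 131.4], [612.6, -192.7], [471.0, -151.4], [561.2, 169.2]]
336.4
147.5
333.1
146.6
centre [586.91469845 -10.87617909] yaw -0.27281980852125054
blank [[625.3, 4.9], [594.2, -98.9], [529.6, -80.0], [560.8, 24.2]] [577.4863946  -37.45234358]
(((577.4790649414062, -36.116188049316406), (109.98529815673828, 70.65121459960938), 72.93101501464844), array([[527.5679   , -78.31765  ],
       [595.10706  , -99.0554   ],
       [627.39026  ,   6.0852737],
       [559.8511   ,  26.82302  ]], dtype=float32))
piv [ 484.31141458 -145.94127307   74.        ] pin [ 576.5844217 -195.8914225  102.       ] 104.92533188090349
ledge frame [ -62.4 -157.7]
ledge frame [  39.9 -181. ]
ledge frame [ -1.9 -28.1]
piv pred [ 482.9784032  -144.82485034]
```

```bash
cat > g.py <<'E'
from m import *
import sys
C=np.array([586.9,-10.9]); YAW=-0.273
Rm=np.array([[np.cos(YAW),-np.sin(YAW)],[np.sin(YAW),np.cos(YAW)]])
def toL(p): return (np.array(p)[...,:2]-C)@Rm
# tool: x=ledge +y, y=ledge +x, z down
RG=R.from_matrix(np.array([[Rm[0,1],Rm[0,0],0],[Rm[1,1],Rm[1,0],0],[0,0,-1]]))
def goal(x,y,tz,rg=RG):
    s=manip.get_state(); q=R.from_quat(s['tool_rot'])
    w=np.r_[C+Rm@[x,y],tz]
    d=q.inv().apply(w-s['tcp_pos'])/25; r=np.degrees((q.inv()*rg).as_rotvec())/5
    print((x,y,tz),'->',*d.round(2),*r.round(2))
def here():
    s=manip.get_state(); print('t',round(s['t'],2),'ledge',toL(s['tcp_pos']).round(1),'z',round(s['tcp_pos'][2],1),'F',s['force'].round(1),'op',round(s['opening'],1))
E
python3 -c "
from g import *
goal(38,-152,150)
goal(38,-152,200)
"
```

```text
(38, -152, 150) -> -23.98 -19.37 2.89 -0.01 0.01 16.2
(38, -152, 200) -> -23.98 -19.37 0.89 -0.01 0.01 16.2
```

{"fn": "jog_arm", "kwargs": {
  "motion": "-24 -19.4 0.9 0 0 16.2;-24 -19.4 0.9 0 0 16.2;-24 -19.4 0.9 0 0 16.2;-24 -19.4 0.9 0 0 16.2;-24 -19.4 0.9 0 0 16.2;-24 -19.4 0.9 0 0 16.2;-24 -19.4 0.9 0 0 16.2;-24 -19.4 0.9 0 0 16.2",
  "hand": 0,
  "newtons": 10
}}

```text
t: 0.87
tcp_pos: [388.0, 222.4, 212.7]
tool_rot: [0.658, 0.753, -0.0, 0.0]
force: [0.2, 1.0, -0.7]
opening: 44.2
```

```bash
python3 -c "
from g import *
here();goal(38,-152,180)
"
```

```text
t 0.87 ledge [-254.4  171.1] z 212.7 F [ 0.2  1.  -0.7] op 44.2
(38, -152, 180) -> -16.5 5.6 1.32 0.0 0.01 4.68
```

{"fn": "jog_arm", "kwargs": {
  "motion": "-16.5 5.6 1.3 0 0 4.7;-16.5 5.6 1.3 0 0 4.7;-16.5 5.6 1.3 0 0 4.7;-16.5 5.6 1.3 0 0 4.7;-16.5 5.6 1.3 0 0 4.7;-16.5 5.6 1.3 0 0 4.7;-16.5 5.6 1.3 0 0 4.7;-16.5 5.6 1.3 0 0 4.7"
}}

```text
t: 1.53
tcp_pos: [536.1, -75.5, 188.0]
tool_rot: [0.798, 0.603, -0.0, 0.0]
force: [-0.1, -0.3, 0.3]
opening: 0.6
```

```bash
python3 -c "
from g import *
here();goal(38,-152,180);goal(38,-152,92)
"
```

```text
t 1.53 ledge [-31.5 -75.9] z 188.0 F [-0.1 -0.3  0.3] op 0.6
(38, -152, 180) -> -3.04 2.79 0.32 0.0 0.0 -0.03
(38, -152, 92) -> -3.04 2.79 3.84 0.0 0.0 -0.03
```

{"fn": "jog_arm", "kwargs": {
  "motion": "-3 2.8 0.3 0 0 0;-3 2.8 0.3 0 0 0;-3 2.8 0.3 0 0 0;-3 2.8 0.3 0 0 0;-3 2.8 0.3 0 0 0"
}}

```text
t: 1.95
tcp_pos: [582.8, -167.4, 179.6]
tool_rot: [0.798, 0.602, -0.0, -0.001]
force: [-0.5, -0.5, 0.3]
opening: 0.7
```

```bash
python3 -c "
from g import *
here();goal(38,-152,92)
snap('wrist','w1.png')
"
```

```text
t 1.95 ledge [  38.2 -151.8] z 179.6 F [-0.5 -0.5  0.3] op 0.7
(38, -152, 92) -> -0.01 -0.0 3.5 -0.02 -0.01 -0.05
```

View pics/w1.png

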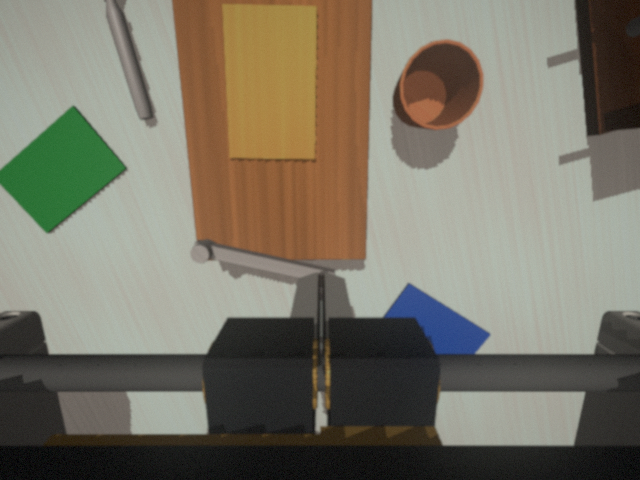

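The wrist view shows the ledge's end corner at (366,260), the blank's front corners at (230,158) and (316,160), and the hub top at (202,248). The pin is hidden behind the fingers. I'll cross-check these against my ledge frame.

```bash
python3 -c "
from g import *
c=snap('wrist')
for n,p,z in [('corner',(366,260),50),('bl',(230,158),54),('br',(316,160),54),('tl',(223,4),54),('tr',(316,7),54),('hub',(202,248),74),('edgeR',(371,20),50),('edgeL',(174,5),50)]: print(n,toL(ray(c,[p],z)).round(1))
t=manip.camera('top')
"
```

```text
corner [[  77.4 -170. ]]
bl [[-37.1 -81. ]]
br [[ 33.4 -82.8]]
tl [[-34.6  29.5]]
tr [[34.2 27.3]]
hub [[ -59.7 -152. ]]
edgeR [[75.7 19.9]]
edgeL [[-72.4  30.5]]
```

{"fn": "jog_arm", "kwargs": {
  "motion": "0 0 1.2 0 0 0;0 0 2.4 0 0 0;0 0 3.5 0 0 0;0 0 3.5 0 0 0;0 0 3.5 0 0 0"
}}

```text
t: 2.52
tcp_pos: [581.0, -163.4, 92.7]
tool_rot: [0.797, 0.604, -0.001, -0.002]
force: [-0.2, -0.7, 0.7]
opening: 0.4
```

```bash
python3 -c "
from g import *
here()
for th in np.linspace(.226,1.585,9):
    s,c=np.sin(th),np.cos(th); P=np.array([-64+104*c,-157-104*s]); d=min(12.5/s,8/c)+6
    F=P+d*np.array([s,c]); print(round(th,2),end=' ');goal(*F,92)
"
```

```text
t 2.52 ledge [  35.4 -148.4] z 92.7 F [-0.2 -0.7  0.7] op 0.4
0.23 (np.float64(40.539243618534925), np.float64(-166.4570055503285), 92) -> -0.72 0.21 0.03 -0.04 -0.01 0.0
0.4 (np.float64(37.613796753544186), np.float64(-183.56807196908403), 92) -> -1.41 0.09 0.03 -0.04 -0.01 0.0
0.57 (np.float64(32.09163181115909), np.float64(-199.6839863025574), 92) -> -2.05 -0.13 0.03 -0.04 -0.01 0.0
0.74 (np.float64(24.373889725403103), np.float64(-214.34080061146156), 92) -> -2.64 -0.44 0.03 -0.04 -0.01 0.0
0.91 (np.float64(15.114735162243644), np.float64(-227.11657179939982), 92) -> -3.15 -0.81 0.03 -0.04 -0.01 0.0
1.08 (np.float64(3.220456732338981), np.float64(-238.88885708310747), 92) -> -3.62 -1.29 0.03 -0.04 -0.01 0.0
1.25 (np.float64(-12.55319079474857), np.float64(-249.39910679735013), 92) -> -4.04 -1.92 0.03 -0.04 -0.01 0.0
1.42 (np.float64(-29.44804630908963), np.float64(-256.8503733910666), 92) -> -4.34 -2.59 0.04 -0.04 -0.01 0.0
1.58 (np.float64(-622.674446782662), np.float64(-253.0747286448269), 92) -> -4.18 -26.32 0.12 -0.04 -0.01 0.0
```

{"fn": "jog_arm", "kwargs": {
  "motion": "-0.4 0.2 0 0 0 0;-0.7 0.2 0 0 0 0;-1.1 0.15 0 0 0 0;-1.4 0.1 0 0 0 0;-1.7 0 0 0 0 0;-2.05 -0.1 0 0 0 0;-2.35 -0.3 0 0 0 0;-2.65 -0.45 0 0 0 0"
}}

```text
t: 3.18
tcp_pos: [550.8, -224.2, 92.7]
tool_rot: [0.797, 0.604, -0.001, -0.003]
force: [-1.9, 2.6, 0.6]
opening: 0.0
```

```bash
python3 -c "
from g import *
here();snap('top','t2.png')
im=cv2.imread('pics/t2.png')[160:310,300:500];cv2.imwrite('pics/t2c.png',cv2.resize(im,(800,600),interpolation=cv2.INTER_CUBIC))
for th in np.linspace(.74,1.56,6):
    s,c=np.sin(th),np.cos(th); P=np.array([-64+104*c,-157-104*s]); d=min(12.5/s,8/c)+6
    F=P+d*np.array([s,c]); print(round(th,2),end=' ');goal(*F,92)
goal(-45.5,-261,92)
"
```

```text
t 3.18 ledge [  22.8 -215.2] z 92.7 F [-1.9  2.6  0.6] op 0.0
0.74 (np.float64(24.151173843840418), np.float64(-214.69513145694955), 92) -> 0.07 0.09 0.02 -0.07 -0.01 -0.01
0.9 (np.float64(15.20040055922435), np.float64(-227.0131057546798), 92) -> -0.42 -0.27 0.02 -0.07 -0.01 -0.01
1.07 (np.float64(3.8727085487500794), np.float64(-238.36330151475343), 92) -> -0.87 -0.72 0.02 -0.07 -0.01 -0.01
1.23 (np.float64(-11.276451088805914), np.float64(-248.68925870528585), 92) -> -1.29 -1.33 0.03 -0.07 -0.01 -0.01
1.4 (np.float64(-27.505040678510365), np.float64(-256.16431814841127), 92) -> -1.59 -1.98 0.03 -0.07 -0.01 -0.01
1.56 (np.float64(-44.377553504560396), np.float64(-260.79420287293993), 92) -> -1.77 -2.65 0.04 -0.07 -0.01 -0.01
(-45.5, -261, 92) -> -1.78 -2.7 0.04 -0.07 -0.01 -0.01
```

View pics/t2c.png

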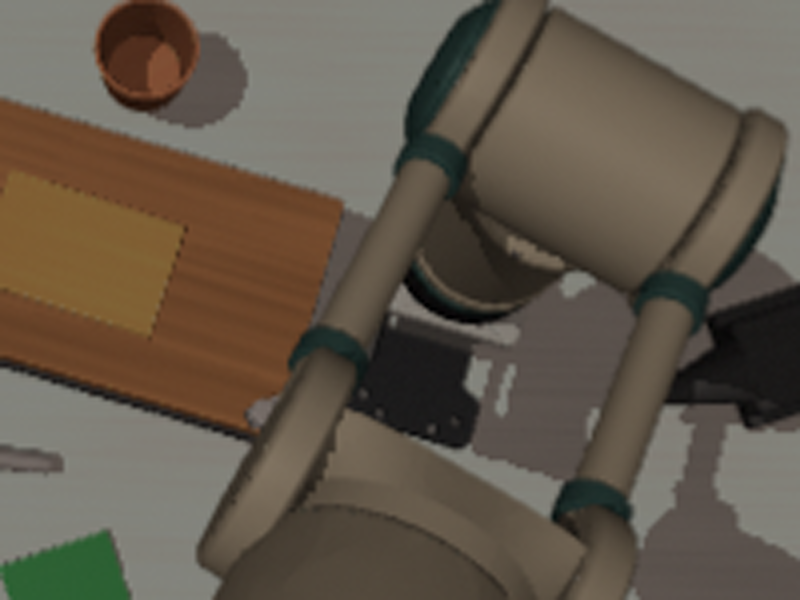

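The arm hides the bar in this view, and the blank hasn't moved. The contact force is small. I'll carry on around the arc.

{"fn": "jog_arm", "kwargs": {
  "motion": "-0.2 -0.1 0 0 0 0;-0.42 -0.27 0 0 0 0;-0.65 -0.5 0 0 0 0;-0.87 -0.72 0 0 0 0;-1.1 -1 0 0 0 0;-1.3 -1.3 0 0 0 0;-1.45 -1.65 0 0 0 0;-1.6 -2 0 0 0 0"
}}

```text
t: 3.9
tcp_pos: [490.0, -250.8, 92.9]
tool_rot: [0.797, 0.604, -0.002, -0.002]
force: [0.6, -0.1, -0.2]
opening: 0.2
```

```bash
python3 -c "
from g import *
here();snap('wrist','w2.png');goal(-47.5,-260,92)
"
```

```text
t 3.9 ledge [ -28.6 -257.2] z 92.9 F [ 0.6 -0.1 -0.2] op 0.2
(-47.5, -260, 92) -> -0.1 -0.66 0.04 -0.1 0.0 -0.01
```

View pics/w2.png

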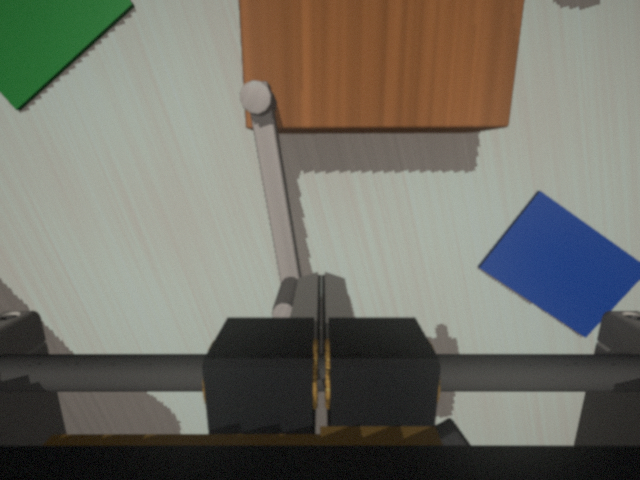

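The wrist view shows the hub at (257,97) and the bar running to the pin at (285,297), just left of the fingertip. The bar is nearly open, so I'll finish the push.

{"fn": "jog_arm", "kwargs": {
  "motion": "0 -0.2 0 0 0 0;-0.05 -0.4 0 0 0 0;-0.1 -0.55 0 0 0 0;-0.1 -0.7 0 0 0 0;-0.1 -0.7 0 0 0 0;-0.1 -0.7 0 0 0 0"
}}

```text
t: 4.45
tcp_pos: [472.8, -248.9, 93.3]
tool_rot: [0.797, 0.604, -0.001, -0.001]
force: [5.5, 0.3, -3.0]
opening: 0.4
```

```bash
python3 -c "
from g import *
here();snap('wrist','w3.png');
"
```

```text
t 4.45 ledge [ -45.7 -259.9] z 93.3 F [ 5.5  0.3 -3. ] op 0.4
```

View pics/w3.png

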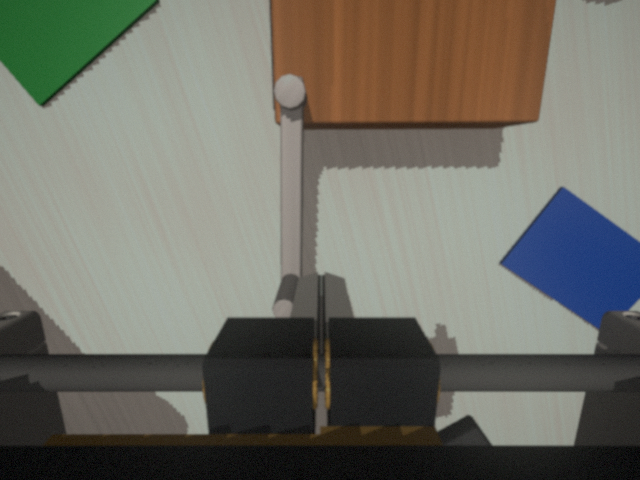

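The bar now runs straight out, from the hub at (290,92) to the pin at (284,300). The 5.5 N reaction says it is at the hard stop. I'll back off and rise.

{"fn": "jog_arm", "kwargs": {
  "motion": "0 0.5 0 0 0 0;0 0.8 0 0 0 0;0 0.8 -1.5 0 0 0;0 0.8 -3 0 0 0;2 1.2 -3.5 0 0 0;4 1.8 -3.5 0 0 0;6 1.8 -3.5 0 0 0;8 1.8 -3.5 0 0 0",
  "hand": 0
}}

```text
t: 5.17
tcp_pos: [560.5, -102.9, 180.9]
tool_rot: [0.797, 0.603, -0.001, -0.001]
force: [0.6, 0.3, -0.0]
opening: 0.7
```

```bash
python3 -c "
from g import *
here();goal(-1,55,150)
"
```

```text
t 5.17 ledge [ -0.6 -95.7] z 180.9 F [ 0.6  0.3 -0. ] op 0.7
(-1, 55, 150) -> 6.03 -0.03 1.23 -0.02 0.01 -0.03
```

{"fn": "jog_arm", "kwargs": {
  "motion": "1.5 0 0 0 0 0;3 0 0 0 0 0;4.5 0 0.5 0 0 0;6 0 1.2 0 0 0;6 0 1.2 0 0 0;6 0 2.2 0 0 0;6 0 3.2 0 0 0;6 0 4 0 0 0",
  "hand": 0.42
}}

```text
t: 5.83
tcp_pos: [600.3, 41.4, 79.5]
tool_rot: [0.797, 0.604, -0.002, -0.001]
force: [0.6, -0.2, -0.1]
opening: 39.3
```

```bash
python3 -c "
from g import *
here();goal(-1,52,69)
c=snap('top');print(blankpose(c),manip.get_state()['wrist_torque'].round(2))
"
```

```text
t 5.83 ledge [-1.2 54. ] z 79.5 F [ 0.6 -0.2 -0.1] op 39.3
(-1, 52, 69) -> -0.08 0.01 0.42 -0.03 0.02 -0.01
(((541.7450561523438, -65.49188232421875), (34.33095932006836, 19.57589340209961), 72.93075561523438), array([[527.34973 , -79.028206],
       [546.06335 , -84.77427 ],
       [556.1404  , -51.95556 ],
       [537.42676 , -46.209496]], dtype=float32)) [-0.04  0.17  0.03]
```

{"fn": "jog_arm", "kwargs": {
  "motion": "0 0 0.2 0 0 0;0 0 0.35 0 0 0;0 0 0.43 0 0 0;0 0 0.43 0 0 0"
}}

```text
t: 6.22
tcp_pos: [596.4, 40.7, 67.4]
tool_rot: [0.797, 0.604, -0.005, -0.003]
force: [-4.8, 0.9, 9.4]
opening: 39.4
```

```bash
python3 -c "
from g import *
here();goal(-1,38,69);snap('wrist','w4.png')
"
```

```text
t 6.22 ledge [-4.8 52.3] z 67.4 F [-4.8  0.9  9.4] op 39.4
(-1, 38, 69) -> -0.57 0.15 -0.06 -0.13 0.05 -0.02
```

View pics/w4.png

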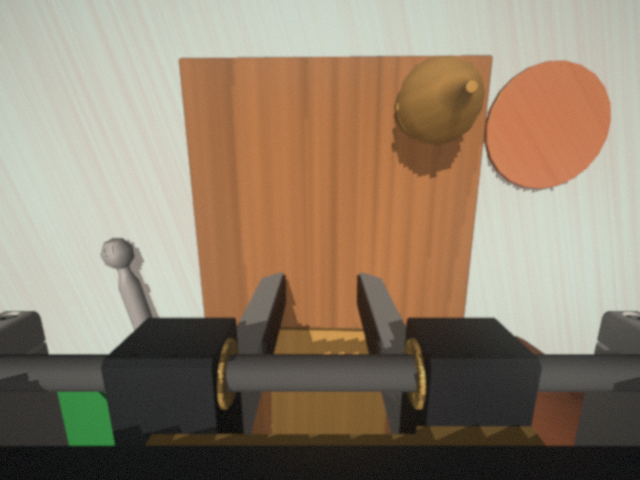

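The wrist view shows the blank's rear edge at (320,330), between and ahead of the two tips. The finial at (440,100) is clear. The tips are touching the ledge, so I'll lift about 1.5 mm and push.

{"fn": "jog_arm", "kwargs": {
  "motion": "0 0.1 -0.07 -0.1 0 0;0 0.15 -0.07 -0.1 0 0;-0.2 0.15 -0.07 -0.1 0 0;-0.4 0.15 -0.07 -0.1 0 0;-0.6 0.15 -0.07 -0.1 0 0;-0.8 0.15 -0.07 -0.1 0 0;-1 0.15 -0.07 -0.1 0 0;-1.2 0.15 -0.07 -0.1 0 0"
}}

```text
t: 6.93
tcp_pos: [591.8, 10.4, 69.1]
tool_rot: [0.797, 0.604, -0.002, 0.0]
force: [-1.0, 1.5, 0.3]
opening: 39.3
```

```bash
python3 -c "
from g import *
here();goal(-1,-70,69)
"
```

```text
t 6.93 ledge [-1.  21.9] z 69.1 F [-1.   1.5  0.3] op 39.3
(-1, -70, 69) -> -3.67 0.01 0.02 -0.03 0.04 -0.02
```

{"fn": "jog_arm", "kwargs": {
  "motion": "-0.2 0 0.03 0 0 0;-0.4 0 0.03 0 0 0;-0.6 0 0.03 0 0 0;-0.8 0 0.03 0 0 0;-1 0 0.03 0 0 0;-1.2 0 0.03 0 0 0;-1.4 0 0.03 0 0 0;-1.6 0 0.03 0 0 0"
}}

```text
t: 7.6
tcp_pos: [580.8, -28.5, 68.5]
tool_rot: [0.797, 0.604, -0.002, 0.0]
force: [0.5, 2.2, 1.7]
opening: 39.5
```

```bash
python3 -c "
from g import *
here();goal(-1,-70,69);snap('top','t3.png');snap('scene','s3.png')
a=cv2.imread('pics/t3.png')[160:310,240:440];b=cv2.imread('pics/s3.png')[215:315,230:410]
cv2.imwrite('pics/c3.png',np.vstack([cv2.resize(a,(400,300)),cv2.resize(b,(540,300))[:,:400]]))
cv2.imwrite('pics/c3.png',np.hstack([cv2.resize(a,(400,300)),cv2.resize(b,(400,300*400//540))[[*range(222)]+[0]*78]]))
"
```

```text
t 7.6 ledge [ -1.1 -18.6] z 68.5 F [0.5 2.2 1.7] op 39.5
(-1, -70, 69) -> -2.05 0.01 -0.01 -0.03 0.04 -0.02
```

View pics/c3.png

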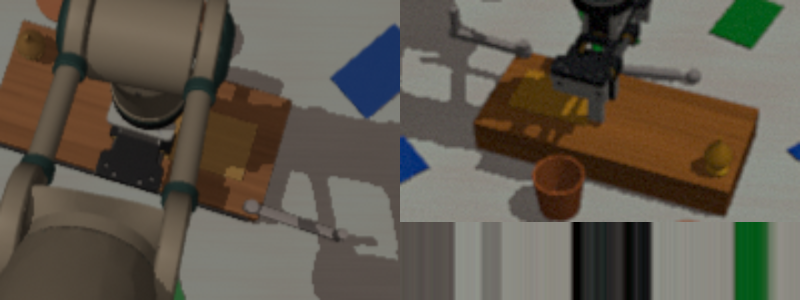

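The blank is moving ahead of the fingers, with its front edge near crop (250,145). The bar is open, pointing right from (250,207) to (342,237). I'll keep pushing, stopping short of the target.

{"fn": "jog_arm", "kwargs": {
  "motion": "-0.25 0 0 0 0 0;-0.5 0 0 0 0 0;-0.75 0 0 0 0 0;-1 0 0 0 0 0;-1.25 0 0 0 0 0;-1.5 0 0 0 0 0;-1.75 0 0 0 0 0;-2 0 0 0 0 0"
}}

```text
t: 8.37
tcp_pos: [566.5, -78.1, 68.5]
tool_rot: [0.797, 0.603, -0.003, 0.0]
force: [-0.3, 0.5, -1.7]
opening: 39.3
```

```bash
python3 -c "
from g import *
here();goal(-1,-80,69);snap('top','t4.png')
a=cv2.imread('pics/t4.png')[180:300,320:440]
cv2.imwrite('pics/c4.png',cv2.resize(a,(600,600),interpolation=cv2.INTER_CUBIC))
"
```

```text
t 8.37 ledge [ -1.5 -70.3] z 68.5 F [-0.3  0.5 -1.7] op 39.3
(-1, -80, 69) -> -0.39 0.02 -0.02 -0.04 0.06 -0.03
```

View pics/c4.png

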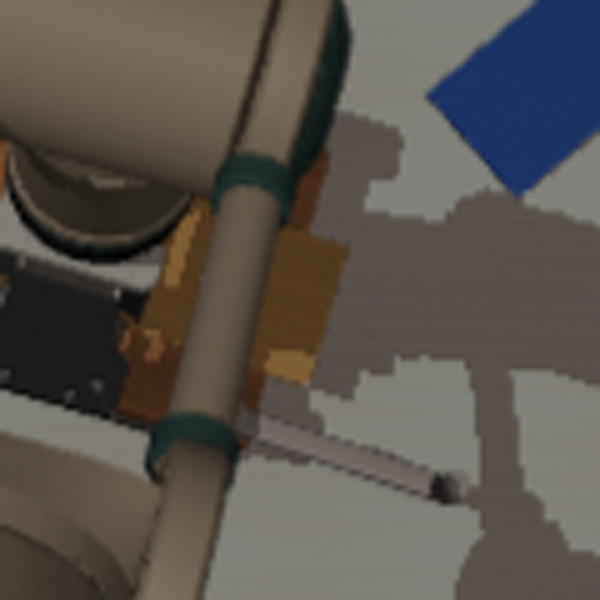

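The blank's front corners are at crop (348,248) and (309,386) (5x, offset 320,180), overhanging the ledge end. The bar is open.

```bash
python3 -c "
from g import *
c=snap('top')
print(toL(ray(c,np.array([(348,248),(309,386)])/5.+[320,180]-.4,54)).round(1))
# ledge end top edge, near (325,155)
print(toL(ray(c,np.array([(327,155),(305,222)])/5.+[320,180]-.4,50)).round(1))
"
```

```text
[[  32.1 -189.7]
 [ -36.4 -190.3]]
[[  73.1 -168.1]
 [  38.8 -167. ]]
```

{"fn": "jog_arm", "kwargs": {
  "motion": "-0.15 0 0 0 0 0;-0.3 0 0 0 0 0;-0.37 0 0 0 0 0;-0.37 0 0 0 0 0;0.5 0 0 0 0 0;1.2 0 -0.5 0 0 0;1.5 0 -3 0 0 0;2 0 -5 0 0 0"
}}

```text
t: 9.13
tcp_pos: [577.3, -35.7, 162.3]
tool_rot: [0.797, 0.603, -0.005, -0.001]
force: [1.3, -0.5, 0.3]
opening: 39.8
```

{"fn": "jog_arm", "kwargs": {
  "motion": "1.5 0 -2 0 0 0;3 0 -2 0 0 0;4.5 0 -2 0 0 0;6 0 -2 0 0 0;7.5 0 -2 0 0 0;9 0 -2 0 0 0;10 0 -2 0 0 0;10 0 -2 0 0 0"
}}

```text
t: 9.8
tcp_pos: [646.5, 210.6, 209.7]
tool_rot: [0.796, 0.605, -0.004, -0.002]
force: [0.2, -0.9, -0.5]
opening: 39.6
```

```bash
python3 -c "
from g import *
here();snap('top','t5.png')
a=cv2.imread('pics/t5.png')[170:290,280:440]
cv2.imwrite('pics/c5.png',cv2.resize(a,(800,600),interpolation=cv2.INTER_CUBIC))
"
```

```text
t 9.8 ledge [ -2.3 229.4] z 209.7 F [ 0.2 -0.9 -0.5] op 39.6
```

View pics/c5.png

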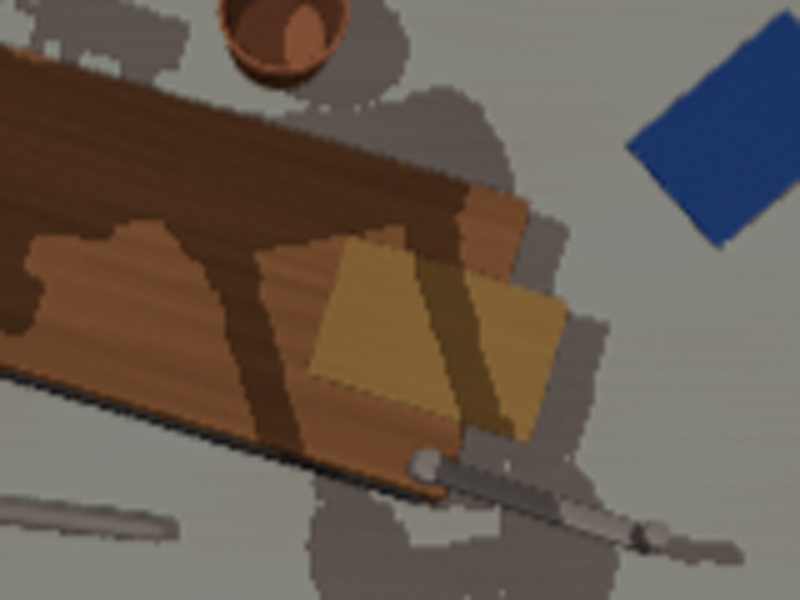

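The blank lies flat, with corners at crop (347,236), (568,302), (528,440) and (311,374). The ledge end edge runs from (529,204) to (442,500). The bar is open, hub (427,464) to pin (652,534). Now I'll measure the overhang.

```bash
python3 -c "
from g import *
c=snap('top')
f=lambda L,z: toL(ray(c,np.array(L)/5.+[280,170]-.4,z)).round(1)
b=f([(347,236),(568,302),(528,440),(311,374)],54);print(b.tolist(),b.mean(0))
print('end',f([(529,204),(513,275),(462,430),(442,500)],50).tolist())
print('hub/pin',f([(427,464)],74),f([(656,532)],102))
"
```

```text
[[32.5, -90.0], [33.0, -199.3], [-35.6, -199.3], [-35.8, -92.8]] [  -1.475 -145.35 ]
end [[73.9, -168.9], [38.6, -171.1], [-39.7, -168.6], [-74.2, -168.9]]
hub/pin [[ -62.5 -155.7]] [[ -64.5 -260.2]]
```

```bash
python3 -c "
from bench import manip
print(manip.sign_off())"
```

```text
the job is handed in; nothing more can be done
None
```

The job is done and handed in at about 10 s on the robot's clock. I swung the stop bar open first with the closed fingertips, up to its hard stop. Then I pushed the blank from behind with two parted fingertips.

The last top-camera check, with the arm clear of everything, showed:
- **Overhang:** about 30–31 mm, with the blank's front at about y -200 mm and the ledge end at about -169.5 mm in the ledge frame. The camera calibration is only good to about 2 mm.
- **Squareness:** the blank lies flat and within about 0.02 rad of the ledge.
- **Stop bar:** still open at about 1.59 rad.
- **Other things:** I never touched any of the bystanders. I only looked at them in the pictures and did not re-measure their positions.

Two points to note:
- **Contact with the ledge:** the fingertips pressed on the ledge top with about 9 N when coming down behind the blank, and I lifted them before pushing.
- **Frame disagreement:** the wrist and top views of the ledge frame mostly agreed to 1–3 mm. The hub was about 5–6 mm off in the rough wrist reading.

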